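# Open the spray-gun nozzle box

### The arm

A 7-joint arm with a two-finger parallel gripper is mounted at the origin on the work surface. World frame = base frame: x ahead of the robot, y to its left, z up, the work surface at z = 0. Lengths are in m, angles in degrees, forces in N, time in s.
With the tool pointing down it reaches from about 0.425 to 0.95 m from the base axis. Payload 4.7 kg.
Tool frame: the origin (TCP) lies at the very end of the fingers, on their centre line; the grasp point (between the pads) lies arm.hold_point_z behind it (arm.hold_point_z is the distance from the TCP to the grasp point, in m); z points along the fingers, y is the line along which they close (so a half turn about z gives the same grasp; the last joint's range is limited). The gripper opens to 85 mm and grips with 20 to 120 N. Pads are 22 mm wide; open, the fingers measure 114 mm over their backs; the gripper's body (76 mm by 85 mm) begins 54 mm behind the grasp point. The pads swing forward as they close: fully open they stand 13 mm farther back than shut.
Start: joints at [-78.948, 26.849, -2.785, 87.806, 1.381, 65.374, -4.715], TCP at [0.148, 0.658, 0.231] pointing down, gripper open.
Joint ranges: [-148.3, 148.3], [-19.14, 114.17], [-79.39, 73.82], [5.75, 140.21], [-59.74, 239.74], [12.07, 113.84], [-152.46, 152.46]. Speed limits (degrees/s): [147.25, 147.25, 180, 180, 180, 180, 180].

### API

Orientations are given as [roll, pitch, yaw] about the fixed x, y, z axes, in that order (R = Rz(yaw) Ry(pitch) Rx(roll)).
In Python, from workcell import arm gives the robot as it stands. The module is installed in compiled form; this text tells all that it offers.
- The arm moves only by the shell command python3 -m jog 'ROWS' [OPENING] [FORCE]. ROWS is JSON, one flat list of numbers, 4 for each row, row after row: the shift along the tool's x, y, z in mm, then the turn about the tool's z in degrees. A call has 1 to 5 rows; each row shifts and turns the commanded pose from where the row before left it, along the tool's axes as they then stand; what a row does not reach is not made up. A row lasts 1/8 s, in which the tool goes at most 62.5 mm and 10.7 degrees, less where a joint would pass 70% of its speed; a pose out of reach is approached as far as the arm can. A call with a gripper value outside its range is refused whole. OPENING is the closure in counts, from 0 (fully open) to 255 (shut), set as the call begins (- or left out, the last holds). The fingers move at their own pace and stop on an object; FORCE is the grip in N (left out, the last holds). Time passes only in rows, so rows that do not move let the fingers close. It gives the time, the measured TCP pose, the force, the opening and the grip force at its end, in the units of the state.
- arm.read_state(): the state, without advancing time (a new reading comes with each control period).
- arm.get_image(name): name is "scene" or "side" or "wrist"; returns a dict with "pixels" (384x512x3 uint8, red, green, blue), "fx", "fy", "cx", "cy" (pixels), "position" and "attitude" of the camera in the world. Camera axes: x right, y down, z forward; pixel columns grow to the right and rows downward; lengths in m; the calibration is good to about 2 mm. A picture is of the moment at which its call begins. There is no depth.
- arm.finish_job(): hands the job in; it is judged then, once.
The state is a dict: "clock": time; "joints": joint angles; "qvel": joint speeds; "tau": joint torques, N m; "tool_pos": TCP position; "eef_rot": TCP orientation; "force": force on the tool from outside, world axes, zero at the start; "wrist_torque": the same for the moment, N m; "opening": finger opening in m; "grip_force": force on a finger pad.
Only numpy, scipy, OpenCV 4.12 (cv2) and the standard library are available. Lean on these libraries where they do the work, as an engineer would, in place of code of your own. Each camera call takes 0.05 s, during which the arm holds its last target. There are 200 camera calls.

### The job

Open the nozzle box in the paint-mixing room: lift the bar end of its teal lid over the end lip, slide the lid out of its rails that way without forcing it, and gently lay it flat, bar upwards, near the middle of the black mat, then let go. Leave the paint tin, the cup and the bottle standing where they are.

Things in the scene. Friction and masses are not known exactly. Their poses are not given: they have to be found in the camera images.
- box: fixed black nozzle box with a grey metal collar, 166 x 110 mm outside, 57 to 63 mm high. Origin: centre of its underside, on the bench; z up; +x points to the lip end, the way the lid slides out. The lid lies on its wall tops, 45 mm above the origin, inside the collar, 2 mm play at each side and end. Collar = lip + rails, screwed on at a height that varies by 6 mm from box to box and is not given
- box_lip (a point): point on the outer face of the end lip (6 mm thick), 83 mm from the box's origin, level with the lid's underside; axes as the box. The lip's top is 4 to 10 mm above this point and blocks the lid. Tilt the lid, rear end down: too little lift butts on the lip, too much jams under the rails. Suitable lift at the bar: about 3.3-5 mm for the lowest collar, 8.3-15 mm for the highest, so feel for the stop
- box_rails (a point): middle of the box at the front ends of the two rails, level with the lid's top. From here back (box -x) 4 mm thick rails overhang the lid's long edges by 8 mm (their tips flare upward for 10 mm ahead of here); the gap above the lid is 3 to 9 mm, always 1 mm less than the lip's rise. Lid cannot lift off until slid out 86 mm
- lid_bar (a point): midpoint of the lid's grip: a black round bar 10 mm thick, 60 mm long, along the lid's y, on a post at each end, 22 mm free below it. It is 50 mm from the lid's middle towards the lip end and 32 mm above the lid's underside. Axes are the lid's: x to the lip end, z up. Best pinched with a finger on each side along x: the lid can then pivot about the bar
- lid_mid (a point): centre of the lid plate, teal, 150 x 94 x 5 mm (x, y, z), loose, 0.12 to 0.26 kg with the bar. Same axes as lid_bar. With the lid closed it is 47.5 mm above the box's origin
- mat: the fixed black rubber mat with a teal border, 220 x 170 x 3 mm, flat on the bench to the left or right of the box. Origin: centre of its underside; x along its long side
- scale: a fixed teal paint scale on the other side of the box from the mat, 170 x 170 x 53 mm. Origin: centre of its underside
- tin: loose paint tin with a red band, 73 mm across, 88 mm high. Origin: centre of its underside
- cup: loose white mixing cup, 76 mm across, 85 mm high. Origin: centre of its underside
- bottle: loose cream bottle, 56 mm across, 110 mm high. Origin: centre of its underside
Things that resemble listed ones, but are neither listed nor needed, are in the scene too. What is shaped like the part that bears lid_bar but purple is not meant.

How it is judged (in metres and radians):
On the way:
1. the lid is being slid out over the lip, still held in its rails (x of lid_mid in the frame of box between 0.025 and 0.085 m and z of lid_mid in the frame of box below 0.08 m and y of lid_mid in the frame of box between -0.01 and 0.01 m), for 0.1 s.
At the end, for the whole second after the job is handed in: the lid lies flat (within 0.06 rad), bar upwards, on the mat, its middle within 50 mm of the mat's middle and at most 9 mm above the mat's underside, at rest and let go (horizontal distance between lid_mid and mat below 0.05 m and z of lid_mid in the frame of mat below 0.009 m and angle between lid_mid's own z axis and vertical below 0.06 rad and linear speed of lid below 0.01 m/s); the robot touches nothing.
It fails at once if the lid is forced against the collar (more than 40 N) (contact force between lid and collar above 40 N).
It fails at once if the lid is slammed or dropped on the mat (more than 45 N) (contact force between lid and mat above 45 N).
It fails at once if the tin is shifted by more than 20 mm or knocked over (distance of tin from where it was at the start of the episode above 0.02 m or angle between tin's own z axis and vertical above 0.3 rad).
It fails at once if the cup is shifted by more than 20 mm or knocked over (distance of cup from where it was at the start of the episode above 0.02 m or angle between cup's own z axis and vertical above 0.3 rad).
It fails at once if the bottle is shifted by more than 20 mm or knocked over (distance of bottle from where it was at the start of the episode above 0.02 m or angle between bottle's own z axis and vertical above 0.3 rad).
It also fails if it takes over 53 s, if anything falls off the work surface, if the arm or the gripper's body presses on something with over 40 N, if the wrist force passes 120 N, or if a joint passes its speed limit or range.

## Working session

There is one attempt and no reset: what is moved stays moved. The work goes in short steps, Python scripts to look and compute and a shell command to move; the robot and the scene stay as the last step left them, time stands still between calls to the robot, and variables do not carry over. Pictures are saved under pics/ and viewed, at most 10 in all, crops included, and the job is handed in when it is done.

```bash
mkdir -p pics
cat > h.py <<'E'
from workcell import arm
import numpy as np, cv2, pickle
from scipy.spatial.transform import Rotation as R
def cap(n):
    im=arm.get_image(n); pickle.dump(im,open(f'{n}.pkl','wb')); return im
def rot(im):
    a=np.array(im['attitude'],float)
    return a if a.shape==(3,3) else R.from_euler('xyz',a,degrees=True).as_matrix() if a.size==3 else R.from_quat(a).as_matrix()
def ray(im,u,v):
    d=rot(im)@np.array([(u-im['cx'])/im['fx'],(v-im['cy'])/im['fy'],1]); return np.array(im['position']),d
def onz(im,u,v,z):
    p,d=ray(im,u,v); return p+d*(z-p[2])/d[2]
def proj(im,P):
    c=rot(im).T@(np.array(P)-im['position']); return im['fx']*c[0]/c[2]+im['cx'],im['fy']*c[1]/c[2]+im['cy']
def tri(a,ua,b,ub):
    p,d=ray(a,*ua);q,e=ray(b,*ub); s=np.linalg.lstsq(np.c_[d,-e],q-p,rcond=None)[0]
    A=p+s[0]*d;B=q+s[1]*e; return (A+B)/2,np.linalg.norm(A-B)
E
python3 - <<'E'
from h import *
ims=[cap(n) for n in("scene","side")]
for i in ims: print(i['position'],i['attitude'],i['fx'])
cv2.imwrite('pics/a.png',cv2.cvtColor(ims[0]['pixels'],cv2.COLOR_RGB2BGR))
cv2.imwrite('pics/b.png',cv2.cvtColor(ims[1]['pixels'],cv2.COLOR_RGB2BGR))
s=arm.read_state();print(s,arm.hold_point_z)
E
```

```text
[1.19663972 0.57163219 0.91632003] [-133.93249228    0.30972064  122.69907129] 455.9358665787633
[ 0.35563839 -1.24212834  1.01577707] [-125.11073874    1.10576755   -6.00643087] 491.7687809027137
{'clock': 0.1, 'joints': array([-78.94870536,  26.89537382,  -2.78295592,  87.86828089,
         1.38087217,  65.37431979,  -4.71643178]), 'qvel': array([-0.10698279, -0.06859228,  0.07702977, -0.04301815, -0.07837651,
       -0.01898059, -0.00244515]), 'tau': array([ 5.48200369e-04, -5.11515212e+01, -4.70609043e-02, -2.38388443e+01,
        1.08333322e-02,  4.37492039e-03,  3.25716780e-05]), 'tool_pos': array([0.14836198, 0.65794785, 0.23032428]), 'eef_rot': array([-1.79895660e+02,  4.29176828e-03,  1.67292387e+02]), 'force': array([ 0.63805103, -0.25491439, -0.19462238]), 'wrist_torque': array([ 0.00907829, -0.00574804, -0.04321738]), 'grip_force': 0.0, 'opening': 0.08539288639910281} 0.0187
```

View pics/a.png

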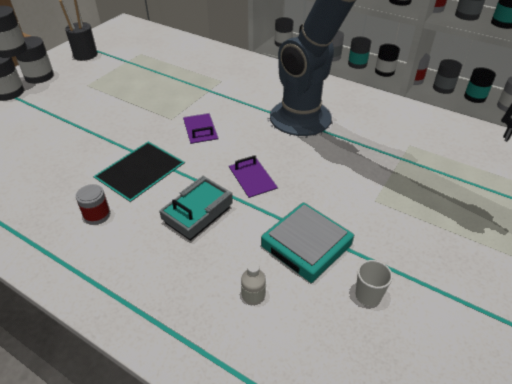

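View pics/b.png

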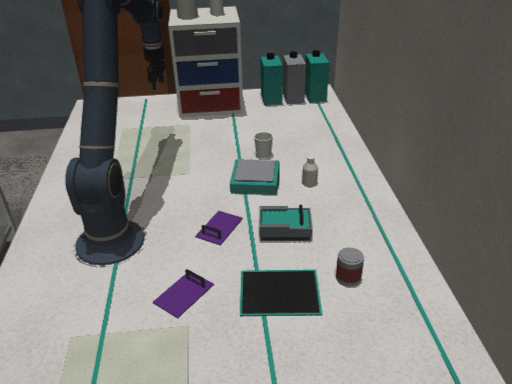

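The scene picture shows the box at (197,207) with a teal lid and the bar at (182,207), the mat at (140,170), tin (93,204), bottle (254,284), scale (307,240) and cup (371,285). The side picture has the box at (286,223), the bar at (301,215) and the mat at (280,292). Two purple lids with bars, scene (200,128) and (252,177), are decoys. The teal lid in the black box is the one meant. I'll confirm that in one enlarged crop.

Run:
```python
from h import *
a=pickle.load(open('scene.pkl','rb'));b=pickle.load(open('side.pkl','rb'))
f=lambda im,x,y:cv2.resize(cv2.cvtColor(im['pixels'][y:y+66,x:x+80],cv2.COLOR_RGB2BGR),(400,330),interpolation=cv2.INTER_CUBIC)
A=f(a,157,174);B=f(b,246,190)
cv2.imwrite('pics/c.png',np.hstack([A,B]))
def blobs(im,m,lab,z):
    n,l,st,c=cv2.connectedComponentsWithStats(m.astype(np.uint8))
    for i in range(1,n):
        if st[i,4]>150:
            mr=cv2.minAreaRect(np.argwhere(l==i)[:,::-1].astype(np.float32))
            P=[onz(im,*q,z)for q in cv2.boxPoints(mr)]
            print(lab,st[i],c[i].round(1),onz(im,*c[i],z)[:2].round(3))
for im,n in((a,'scene'),(b,'side')):
    h=cv2.cvtColor(im['pixels'],cv2.COLOR_RGB2HSV)
    blobs(im,(h[...,2]<25),n+' black',.003)
    blobs(im,(abs(h[...,0].astype(int)-82)<9)&(h[...,1]>130),n+' teal',.05)
# mat centre via black blob corner quad
for im,n,box in((a,'scene',(90,140,100,60)),(b,'side',(235,265,90,55))):
    x,y,w,hh=box; g=im['pixels'][y:y+hh,x:x+w].max(2)<45
    cs,_=cv2.findContours(g.astype(np.uint8),0,1);k=max(cs,key=cv2.contourArea)
    q=cv2.approxPolyDP(k,6,True)[:,0]+[x,y]
    print(n,q.tolist());P=np.array([onz(im,*p,.003)[:2] for p in q]);print(P.round(3),P.mean(0).round(4))
```

```text
scene black [379  45  20  16 270] [388.3  52.3] [-0.612  0.089]
scene black [282  52  21  22 299] [291.7  63.4] [-0.314 -0.209]
scene black [471  68  24  19 349] [482.3  77.1] [-0.612  0.468]
scene teal [493   3  19  21 288] [503.1  13.8] [-1.148  0.423]
scene teal [349  51  19  14 191] [358.  58.] [-0.412  0.03 ]
scene teal [466  81  24  19 281] [476.9  90.9] [-0.41  0.48]
scene teal [ 95 142 101  59 292] [146.9 177.3] [ 0.555 -0.197]
scene teal [ 164  182   59   45 1193] [193.9 203.6] [ 0.566 -0.02 ]
scene teal [ 232  197  138   85 1489] [305.7 250.7] [0.547 0.305]
scene teal [   0  222  255  162 1088] [135.2 309.3] [0.887 0.07 ]
scene teal [390 268 122  58 322] [453.  297.3] [0.489 0.639]
side black [112   0  48  25 607] [136.2   9.4] [-0.174  2.822]
side black [143  46  22  44 497] [154.9  63.7] [0.047 1.584]
side teal [ 306   53  154  331 1722] [354.7 163.4] [0.869 0.276]
side teal [261  56  22  49 907] [271.2  79.3] [0.669 1.132]
side teal [124 100  23 114 218] [134.2 161.1] [0.046 0.406]
side teal [230 160  49  34 464] [256.7 181.6] [0.494 0.204]
side teal [240 190  81 194 868] [268.6 295.2] [ 0.468 -0.339]
side teal [262 210  48  18 683] [285.5 217.6] [ 0.563 -0.015]
side teal [ 92 263  26 121 431] [103.8 325.3] [ 0.047 -0.389]
scene [[179, 162], [147, 144], [98, 176], [130, 197]]
[[ 0.413 -0.203]
 [ 0.399 -0.348]
 [ 0.594 -0.367]
 [ 0.608 -0.223]] [ 0.5037 -0.285 ]
side [[244, 272], [243, 312], [318, 311], [313, 272]]
[[ 0.413 -0.196]
 [ 0.398 -0.347]
 [ 0.597 -0.368]
 [ 0.613 -0.221]] [ 0.5051 -0.2829]
```

View pics/c.png

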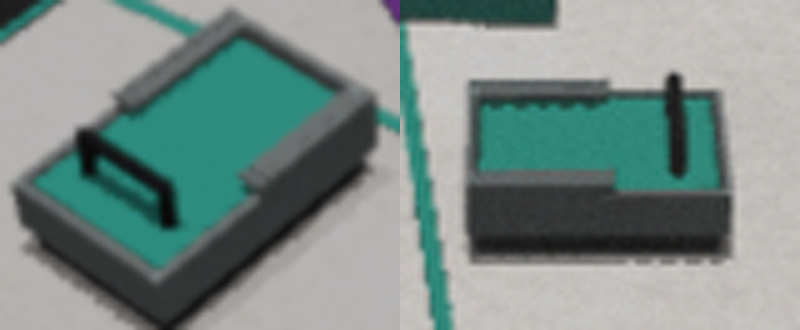

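The crop confirms it: teal lid, black bar at scene (182,206) and side (301,214), in a box with a grey collar whose lip end is the bar end.

Run:
```python
from h import *
a=pickle.load(open('scene.pkl','rb'));b=pickle.load(open('side.pkl','rb'))
ca=lambda x,y:(157+x/5-.4,174+y/5-.4)
cb=lambda x,y:(246+(x-400)/5-.4,190+y/5-.4)
print('bar',onz(a,*ca(127,163),.077),onz(b,*cb(677,120),.077),tri(a,ca(127,163),b,cb(677,120)))
for n,p in(('barL',ca(86,135)),('barR',ca(170,188))):print(n,onz(a,*p,.077))
for n,p,z in(('lipL',ca(18,188),.053),('lipR',ca(162,280),.053),('rearR',ca(375,95),.06),('rearL',ca(232,10),.06)):print(n,onz(a,*p,z))
for n,p,z in(('s lipN',cb(730,193),.053),('s rearN',cb(468,182),.06),('s rearF',cb(468,82),.06),('s lipF',cb(720,93),.053)):print(n,onz(b,*p,z))
print('tin',onz(a,91,190,.088),onz(b,350,256,.088)); print('bottle',onz(a,254,297,0)); print('cup',onz(b,263,156,0))
s=arm.read_state();print(R.from_euler('xyz',s['eef_rot'],degrees=True).as_matrix().round(3))
```

```text
bar [ 0.60930745 -0.02208191  0.077     ] [ 0.60898369 -0.03548873  0.077     ] (array([ 0.60838053, -0.02642417,  0.07161715]), np.float64(0.005310134867873945))
barL [ 0.60487814 -0.0529118   0.077     ]
barR [0.6114293  0.00754468 0.077     ]
lipL [ 0.6372849  -0.07568194  0.053     ]
lipR [0.6470968  0.02752943 0.053     ]
rearR [0.48569615 0.04664579 0.06      ]
rearL [ 0.47221739 -0.05993742  0.06      ]
s lipN [ 0.6344771  -0.08203779  0.053     ]
s rearN [ 0.4742036  -0.05913539  0.06      ]
s rearF [0.48579715 0.04432871 0.06      ]
s lipF [0.64842969 0.02029019 0.053     ]
tin [ 0.69895792 -0.25415906  0.088     ] [ 0.70539754 -0.2575764   0.088     ]
bottle [0.69615775 0.25197321 0.        ]
cup [0.54698723 0.46045882 0.        ]
[[-0.976  0.22  -0.   ]
 [ 0.22   0.976 -0.002]
 [-0.    -0.002 -1.   ]]
```

```bash
cat >> h.py <<'E'
def plan(target,yaw_dir,n):
    """rows to bring TCP to target with tool y at world heading yaw_dir (deg)"""
    s=arm.read_state(); M=R.from_euler('xyz',s['eef_rot'],degrees=True).as_matrix(); h=np.degrees(np.arctan2(M[1,1],M[0,1]))
    t=(h-yaw_dir+180)%360-180; d=(np.array(target)-s['tool_pos'])*1000
    for i in range(n):
        a=np.radians(h-t*i/n); y=np.array([np.cos(a),np.sin(a),0]); x=np.array([-y[1],y[0],0])
        print([round(float(v),1) for v in (d@x/n,d@y/n,-d[2]/n,t/n)])
E
python3 -c "
from h import *
plan([.61,-.0225,.19],-6.5,15)"
```

```text
[-40.0, -37.5, 2.7, 5.6]
[-43.5, -33.4, 2.7, 5.6]
[-46.5, -29.0, 2.7, 5.6]
[-49.1, -24.4, 2.7, 5.6]
[-51.2, -19.5, 2.7, 5.6]
[-52.9, -14.4, 2.7, 5.6]
[-54.0, -9.2, 2.7, 5.6]
[-54.7, -3.9, 2.7, 5.6]
[-54.8, 1.5, 2.7, 5.6]
[-54.4, 6.8, 2.7, 5.6]
[-53.5, 12.1, 2.7, 5.6]
[-52.0, 17.2, 2.7, 5.6]
[-50.1, 22.2, 2.7, 5.6]
[-47.7, 27.0, 2.7, 5.6]
[-44.9, 31.5, 2.7, 5.6]
```

```bash
python3 -m jog '[-40,-37.5,2.7,5.6,-43.5,-33.4,2.7,5.6,-46.5,-29,2.7,5.6,-49,-24.4,2.7,5.6,-51,-19.5,2.7,5.6]' 115 && python3 -m jog '[-53,-14.4,2.7,5.6,-54,-9,2.7,5.6,-54.7,-4,2.7,5.6,-54.8,1.5,2.7,5.6,-54.4,6.8,2.7,5.6]' && python3 -m jog '[-53.5,12,2.7,5.6,-52,17,2.7,5.6,-50,22,2.7,5.6,-47.7,27,2.7,5.6,-45,31.5,2.7,5.6]' && python3 -m jog '[0,0,0,0,0,0,0,0]'
python3 - <<'E'
from h import *
im=cap('wrist'); cv2.imwrite('pics/d.png',cv2.cvtColor(im['pixels'],cv2.COLOR_RGB2BGR)); print(im['position'],im['attitude'])
s=arm.read_state();print(s['tool_pos'],s['eef_rot'],s['opening'],s['force'])
plan([.61,-.0225,.19],-6.5,1)
print(proj(im,[.61,-.0225,.077]))
E
```

```text
clock: 0.72
tool_pos: [0.3027, 0.4299, 0.2175]
eef_rot: [-180.0, 0.0, 139.1]
force: [0.2, 0.1, 0.5]
opening: 0.0473
grip_force: 0.0
clock: 1.35
tool_pos: [0.456, 0.203, 0.2041]
eef_rot: [-180.0, -0.0, 111.1]
force: [1.3, 1.2, 0.4]
opening: 0.0468
grip_force: 0.0
clock: 1.98
tool_pos: [0.6088, -0.0239, 0.1903]
eef_rot: [-180.0, -0.0, 83.1]
force: [0.5, 0.7, -0.5]
opening: 0.0471
grip_force: 0.0
clock: 2.22
tool_pos: [0.6076, -0.0221, 0.1901]
eef_rot: [-179.9, -0.0, 83.3]
force: [0.1, 0.5, -0.6]
opening: 0.047
grip_force: 0.0
[0.61586474 0.05147419 0.33224497] [ 1.63218258e+02  9.26620484e-02 -6.63084709e+00]
[ 0.60756025 -0.02121963  0.1902714 ] [-1.79916686e+02 -5.44968330e-02  8.34072675e+01] 0.04668456741680616 [-0.6174217   0.41225112 -0.09976335]
[-1.0, 2.6, 0.3, -0.1]
(np.float64(260.3836970530452), np.float64(186.7773218656359))
```

View pics/d.png

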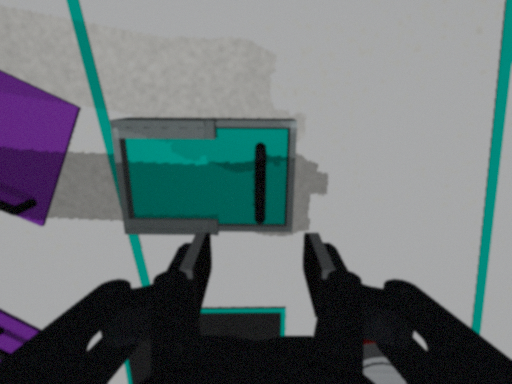

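The wrist picture shows the lid from above. The bar runs from (261,144) to (260,223), the lip is at x≈291, and the fingers straddle the bar's x range.

Run:
```python
from h import *
im=pickle.load(open('wrist.pkl','rb'));p=im['pixels'].astype(int)
m=(p.max(2)<40).astype(np.uint8); m[:,:245]=0;m[:,275:]=0;m[:138]=0;m[228:]=0
q=np.argwhere(m)[:,::-1].astype(np.float32); print(cv2.minAreaRect(q))
A=onz(im,261,145,.077);B=onz(im,260.5,222,.077);print(A,B,(A+B)/2,np.linalg.norm(A-B),np.degrees(np.arctan2((A-B)[0],(A-B)[1])))
hs=cv2.cvtColor(im['pixels'],cv2.COLOR_RGB2HSV);t=((abs(hs[...,0].astype(int)-82)<12)&(hs[...,1]>130)).astype(np.uint8)
t[:,:115]=0;t[:,295:]=0;t[:118]=0;t[235:]=0
n,l,st,c=cv2.connectedComponentsWithStats(t);i=1+st[1:,4].argmax()
for y in(135,150,170,190,210,220):
    x=np.where(l[y]==i)[0];print(y,x.min(),x.max(),onz(im,x.max()+.5,y,.05)[:2].round(4),onz(im,x.min()-.5,y,.05)[:2].round(4))
for x in(230,245,275,285):
    y=np.where(l[:,x]==i)[0];print(x,y.min(),y.max(),onz(im,x,y.min()-.5,.05)[:2].round(4),onz(im,x,y.max()+.5,.05)[:2].round(4))
```

```text
((260.0, 184.0), (80.0, 10.0), 90.0)
[0.61461543 0.01379161 0.077     ] [ 0.60637433 -0.05558228  0.077     ] [ 0.61049488 -0.02089534  0.077     ] 0.06986166762336854 6.774562972776869
135 216 288 [0.6407 0.016 ] [0.5739 0.0238]
150 125 287 [0.6386 0.0023] [0.4872 0.0199]
170 128 286 [ 0.636  -0.0167] [0.4854 0.0008]
190 131 285 [ 0.6332 -0.0364] [ 0.4836 -0.019 ]
210 133 285 [ 0.6314 -0.057 ] [ 0.4807 -0.0396]
220 218 284 [ 0.6295 -0.0675] [ 0.5628 -0.0598]
230 128 224 [0.5881 0.029 ] [ 0.5746 -0.0661]
245 128 223 [0.6017 0.0274] [ 0.5897 -0.0667]
275 128 223 [0.629  0.0242] [ 0.6197 -0.0702]
285 129 221 [0.638  0.0223] [ 0.6298 -0.0692]
```

```bash
python3 -m jog '[0,3,44,0,0,0,44,0,0,0,30,0,0,0,14,0,0,0,0,0]' 115 && python3 -m jog '[0,0,0,0,0,0,0,0,0,0,0,0,0,0,0,0]' 255 20
```

```text
clock: 2.9
tool_pos: [0.6107, -0.022, 0.0585]
eef_rot: [-179.9, -0.0, 83.4]
force: [-0.4, 0.1, 0.3]
opening: 0.0466
grip_force: 0.0
clock: 3.4
tool_pos: [0.6118, -0.023, 0.0601]
eef_rot: [179.9, -0.1, 83.3]
force: [-1.4, 0.9, 6.8]
opening: 0.0091
grip_force: 20.0
```

```bash
python3 -m jog '[0,0,-2,0,0,0,0,0]' && python3 -m jog '[0,0,-2,0,0,0,0,0]'&& python3 -m jog '[0,0,-2,0,0,0,0,0]'
```

```text
clock: 3.65
tool_pos: [0.6112, -0.0231, 0.0607]
eef_rot: [180.0, -0.0, 83.3]
force: [-0.1, -0.2, -1.9]
opening: 0.0089
grip_force: 19.5
clock: 3.9
tool_pos: [0.6109, -0.0232, 0.0626]
eef_rot: [-180.0, 0.0, 83.3]
force: [-0.0, 0.2, -2.5]
opening: 0.0094
grip_force: 19.4
clock: 4.15
tool_pos: [0.6111, -0.0231, 0.0647]
eef_rot: [-180.0, -0.0, 83.3]
force: [0.2, 0.1, -2.9]
opening: 0.0091
grip_force: 19.4
```

```bash
python3 -m jog '[0,2.5,0,0,0,2.5,0,0,0,0,0,0]'
```

```text
clock: 4.53
tool_pos: [0.6126, -0.0233, 0.0637]
eef_rot: [-179.5, -0.0, 83.3]
force: [-7.8, 1.3, 1.2]
opening: 0.0095
grip_force: 19.9
```

```bash
python3 -m jog '[0,-4,0,0,0,0,-2,0,0,0,0,0]'; python3 -m jog '[0,2,0,0,0,2,0,0,0,0,0,0]'
```

```text
clock: 4.9
tool_pos: [0.6136, -0.0234, 0.0675]
eef_rot: [179.8, -0.0, 83.3]
force: [-0.4, -0.0, -2.2]
opening: 0.0091
grip_force: 19.6
clock: 5.28
tool_pos: [0.6166, -0.0237, 0.0668]
eef_rot: [180.0, 0.0, 83.3]
force: [0.1, -0.3, -2.3]
opening: 0.0092
grip_force: 19.6
```

Past the lip with no resistance at about 6.5 mm lift. I'll slide on, watching the force.

```bash
python3 -m jog '[0,5,0,0,0,5,0,0,0,5,-0.3,0,0,0,0,0]'
```

```text
clock: 5.78
tool_pos: [0.6316, -0.0256, 0.0671]
eef_rot: [180.0, 0.0, 83.3]
force: [0.3, -0.3, -3.1]
opening: 0.0095
grip_force: 19.6
```

```bash
python3 -m jog '[0,5,-0.2,0,0,5,-0.2,0,0,5,-0.2,0,0,0,0,0]'
```

```text
clock: 6.28
tool_pos: [0.6464, -0.0272, 0.0677]
eef_rot: [180.0, 0.0, 83.3]
force: [-0.0, 0.1, -3.2]
opening: 0.0093
grip_force: 19.6
```

```bash
python3 -m jog '[0,5,-0.3,0,0,5,-0.3,0,0,5,-0.3,0,0,0,0,0]'
python3 - <<'E'
from h import *
b=cap('side')
cv2.imwrite('pics/e.png',cv2.resize(cv2.cvtColor(b['pixels'][160:270,220:360],cv2.COLOR_RGB2BGR),(700,550),interpolation=cv2.INTER_CUBIC))
E
```

```text
clock: 6.78
tool_pos: [0.6613, -0.0291, 0.0686]
eef_rot: [180.0, 0.0, 83.3]
force: [0.4, -0.3, -2.8]
opening: 0.0092
grip_force: 19.6
```

View pics/e.png

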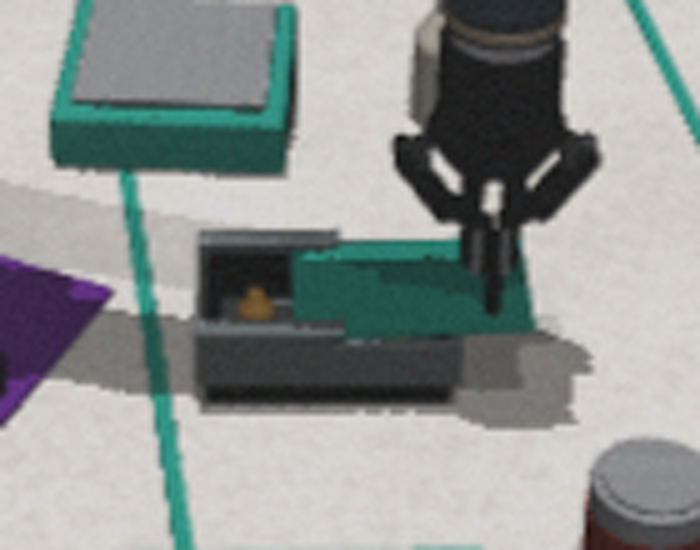

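The picture shows the lid about a third out over the lip, square in the rails and still held by the bar. I'll keep sliding.

```bash
python3 -m jog '[0,5,-0.2,0,0,5,-0.2,0,0,5,-0.2,0,0,0,0,0]'
```

```text
clock: 7.32
tool_pos: [0.6763, -0.0308, 0.0692]
eef_rot: [180.0, 0.0, 83.3]
force: [0.5, 1.0, -3.2]
opening: 0.0089
grip_force: 19.6
```

```bash
python3 -m jog '[0,5,-0.2,0,0,5,-0.2,0,0,5,-0.2,0,0,0,0,0]'
```

```text
clock: 7.82
tool_pos: [0.6911, -0.0325, 0.0698]
eef_rot: [180.0, 0.0, 83.3]
force: [-0.4, 0.6, -2.3]
opening: 0.0089
grip_force: 19.6
```

```bash
python3 -m jog '[0,5,-0.2,0,0,5,-0.2,0,0,5,-0.2,0,0,5,-0.2,0,0,0,0,0]'
```

```text
clock: 8.45
tool_pos: [0.7109, -0.0349, 0.0705]
eef_rot: [180.0, 0.0, 83.3]
force: [0.3, 0.1, -3.0]
opening: 0.0091
grip_force: 19.6
```

```bash
python3 -m jog '[0,5,-0.5,0,0,5,-0.5,0,0,0,-4,0,0,0,-8,0,0,0,-10,0]'
```

```text
clock: 9.07
tool_pos: [0.7203, -0.036, 0.0943]
eef_rot: [-180.0, -0.0, 83.3]
force: [0.1, 0.4, -1.5]
opening: 0.0092
grip_force: 19.6
```

```bash
python3 -m jog '[0,0,-15,0,0,0,-25,0,0,0,-30,0,0,0,-30,0,0,0,-15,0]'
python3 - <<'E'
from h import *
b=cap('side')
cv2.imwrite('pics/f.png',cv2.resize(cv2.cvtColor(b['pixels'][130:270,220:390],cv2.COLOR_RGB2BGR),(680,560),interpolation=cv2.INTER_CUBIC))
E
```

```text
clock: 9.7
tool_pos: [0.7213, -0.0364, 0.2117]
eef_rot: [179.8, -0.0, 83.3]
force: [0.6, -0.4, -2.3]
opening: 0.0091
grip_force: 19.6
```

View pics/f.png

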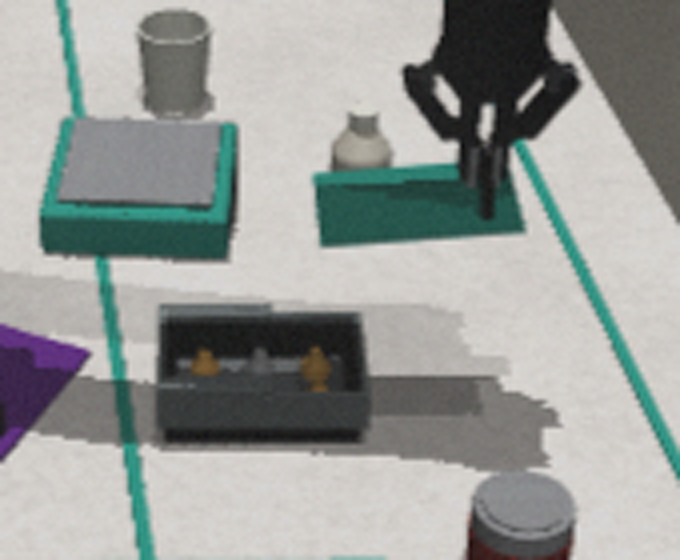

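The lid is clear of the box and nearly level, with the tin, bottle and cup untouched. Next is the carry to the mat.

Run:
```python
from h import *
plan([.554,-.290,.19],-6.5,10)
```

```text
[-27.2, -13.7, 2.3, -0.0]
[-27.1, -13.7, 2.3, -0.0]
[-27.1, -13.7, 2.3, -0.0]
[-27.1, -13.7, 2.3, -0.0]
[-27.1, -13.7, 2.3, -0.0]
[-27.1, -13.8, 2.3, -0.0]
[-27.1, -13.8, 2.3, -0.0]
[-27.1, -13.8, 2.3, -0.0]
[-27.1, -13.8, 2.3, -0.0]
[-27.1, -13.8, 2.3, -0.0]
```

```bash
python3 -m jog '[-10,-5,0,0,-20,-10,0,0,-30,-15,2,0,-35,-18,4,0,-36,-18,4,0]' && python3 -m jog '[-36,-18,4,0,-34,-18,4,0,-30,-15,2,0,-20,-10,2,0,-12,-6,0,0]' && python3 -m jog '[-8,-4,0,0,0,0,20,0,0,0,30,0,0,0,30,0,0,0,15,0]' && python3 -m jog '[0,0,0,0,0,0,0,0]'
python3 - <<'E'
from h import *
b=cap('side');a=cap('scene');print(arm.read_state()['force'])
A=cv2.resize(b['pixels'][220:330,210:350],(420,330));B=cv2.resize(a['pixels'][120:230,70:195],(375,330))
cv2.imwrite('pics/g.png',cv2.cvtColor(np.hstack([A,B]),cv2.COLOR_RGB2BGR))
plan([.554,-.290,.05],-6.5,1)
E
```

```text
clock: 10.38
tool_pos: [0.6368, -0.161, 0.1973]
eef_rot: [-179.8, 0.0, 83.2]
force: [-0.4, -1.3, -2.1]
opening: 0.0091
grip_force: 19.6
clock: 11.0
tool_pos: [0.556, -0.283, 0.186]
eef_rot: [-179.9, -0.0, 83.2]
force: [-0.4, 0.0, -2.9]
opening: 0.0085
grip_force: 19.6
clock: 11.62
tool_pos: [0.5522, -0.2869, 0.0885]
eef_rot: [-179.8, -0.1, 83.4]
force: [0.3, 0.5, -1.6]
opening: 0.0091
grip_force: 19.5
clock: 11.88
tool_pos: [0.5535, -0.2894, 0.0924]
eef_rot: [179.9, 0.0, 83.3]
force: [-0.2, -1.1, -2.9]
opening: 0.009
grip_force: 19.5
[ 1.2448745  -0.45002307 -3.06105621]
[-0.4, 0.5, 42.8, -0.2]
```

View pics/g.png

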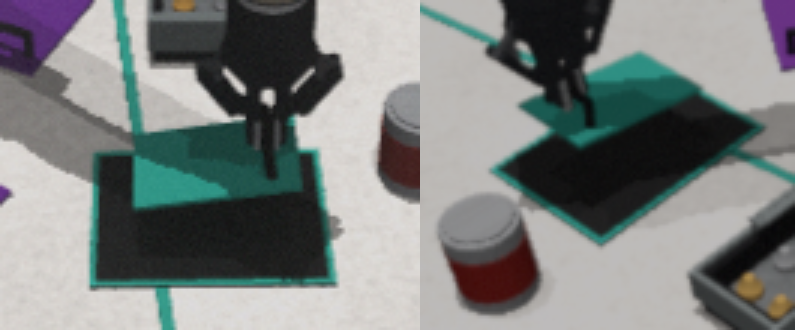

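The lid hangs nearly level over the middle of the mat, clear of the tin. I'll lower it gently.

```bash
python3 -m jog '[0,0,20,0,0,0,15,0,0,0,10,0,0,0,8,0,0,0,0,0]' && python3 -m jog '[0,0,4,0,0,0,4,0,0,0,3,0,0,0,0,0]' && python3 -m jog '[0,0,2,0,0,0,2,0,0,0,2,0,0,0,0,0]'
```

```text
clock: 12.6
tool_pos: [0.5523, -0.289, 0.0378]
eef_rot: [-179.9, -0.0, 83.3]
force: [0.9, 0.3, -1.7]
opening: 0.0091
grip_force: 19.6
clock: 13.1
tool_pos: [0.553, -0.2891, 0.0277]
eef_rot: [180.0, 0.0, 83.3]
force: [0.6, 0.7, 0.1]
opening: 0.0088
grip_force: 19.8
clock: 13.6
tool_pos: [0.5525, -0.289, 0.0213]
eef_rot: [-180.0, -0.0, 83.3]
force: [0.5, -0.2, -1.5]
opening: 0.0086
grip_force: 19.9
```

```bash
python3 -m jog '[0,0,1.5,0,0,0,0,0]' && python3 -m jog '[0,0,1.5,0,0,0,0,0]'&& python3 -m jog '[0,0,1,0,0,0,0,0]'
```

```text
clock: 13.85
tool_pos: [0.5526, -0.289, 0.0199]
eef_rot: [-180.0, -0.0, 83.3]
force: [1.3, 0.3, -0.8]
opening: 0.0094
grip_force: 19.9
clock: 14.1
tool_pos: [0.5526, -0.2891, 0.0184]
eef_rot: [-180.0, -0.0, 83.3]
force: [0.5, -0.3, -0.4]
opening: 0.0091
grip_force: 19.9
clock: 14.35
tool_pos: [0.5527, -0.2891, 0.0183]
eef_rot: [180.0, -0.0, 83.3]
force: [-0.8, 1.1, 5.8]
opening: 0.009
grip_force: 20.4
```

It is down at the expected height of 18.3 mm, with about 6 N of contact. I'll release and retreat.

```bash
python3 -m jog '[0,0,-1,0,0,0,0,0]' 100 && python3 -m jog '[0,0,0,0,0,0,-10,0,0,0,-30,0,0,0,-50,0,0,0,-50,0]' && python3 -m jog '[0,0,0,0,0,0,0,0,0,0,0,0]'
python3 - <<'E'
from h import *
b=cap('side');a=cap('scene')
A=cv2.resize(b['pixels'][220:330,210:380],(425,275));B=cv2.resize(a['pixels'][120:230,70:210],(350,275))
cv2.imwrite('pics/i.png',cv2.cvtColor(np.hstack([A,B]),cv2.COLOR_RGB2BGR))
E
```

```text
clock: 14.6
tool_pos: [0.5525, -0.2891, 0.0184]
eef_rot: [-180.0, -0.0, 83.3]
force: [-0.3, 0.5, 0.3]
opening: 0.045
grip_force: 0.0
clock: 15.22
tool_pos: [0.5525, -0.2891, 0.1604]
eef_rot: [-180.0, 0.0, 83.3]
force: [0.7, -0.4, 1.1]
opening: 0.0518
grip_force: 0.0
clock: 15.6
tool_pos: [0.5519, -0.2885, 0.1572]
eef_rot: [-179.9, -0.1, 83.3]
force: [-1.2, 1.0, -0.1]
opening: 0.0519
grip_force: 0.0
```

View pics/i.png

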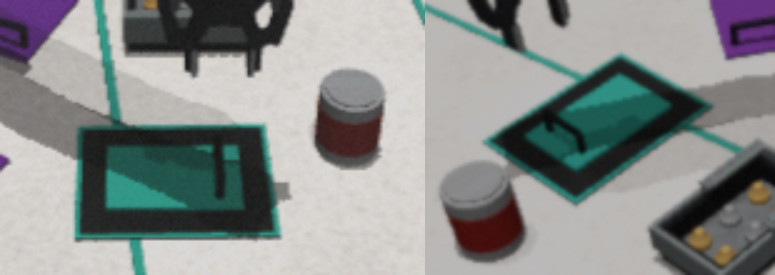

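The lid lies flat and centred on the mat with the bar upwards. The gripper is clear and the tin is untouched.

```bash
python3 -c "
from workcell import arm
print(arm.finish_job())"
```

```text
the job is handed in; nothing more can be done
None
```

The job is handed in, though no verdict came back: the lid slid out over the lip and now lies flat, bar upwards, near the middle of the mat, let go; the tin, cup and bottle were not touched.

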